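# Load the plaster knock-out press

## Task

Take the taller of the two plaster-filled steel flasks, set it down gently and upright on the open front part of the press table and let go of it; there is no room for a hand under the press head, so then slide it back across the table, always upright, until it drops into the round recess under the ram. Then pull the press lever down until the ram bears on the plaster, and let go. Leave the short flask, the two copper casting cups and the square brass block where they are.

Things in the scene. Friction and masses are not known exactly. Their poses are not given: they have to be found in the camera images.
- tall_flask: The tall casting flask, a plain steel tube 56 mm in diameter and 80 mm tall, filled with set plaster to 4 mm below its upper rim (the rim's wall is 3 mm thick, bore 50 mm). Loose, 0.36 to 0.59 kg, stands on the bench. Origin: centre of its underside; z up along its axis; round, so its yaw does not matter.
- short_flask: The short casting flask, of the same make but 42 mm in diameter and 55 mm tall; not wanted. Loose, on the bench. Origin: centre of its underside; z up.
- press: Dark green bench press, fixed, at a new place and yaw each time. Origin: on the bench, straight below the ram. Its -x is the open front (turned towards the robot and its left), z up. Head: 74 mm wide, from x = -37 mm backwards (ram keeper's bolts included), 155 to 241 mm above the bench. Column: 66 mm wide, from x = 62 to 122 mm. Base: 150 mm wide, x = -168 to 128 mm.
- press_seat (a point): Centre of the table's round recess, straight under the ram, at the height of its ledge: 30 mm above the bench, 5 mm below the table top. Here the flask's underside belongs. The recess is 60 mm across and 5 mm deep; its floor is a flat ledge round a grid of three level steel bars over a 46 mm hole. Axes as the press's.
- press_front (a point): Point on the flat steel press table, in the middle of its open front part, 110 mm in front of the recess centre. The table is 130 mm wide and reaches from 60 mm before this point to beyond the recess; its top is 35 mm above the bench. Axes as the press's.
- press_lever (a joint): Turn of the lever, rad: 0 at the start (arm 50 degrees above level, pointing forwards), grows as it is pulled forwards and down. Level pivot along the press's y, at its x = 25 mm, 200 mm above the bench; 12 mm arm in the plane y = -85 mm. Lowers the ram 25 mm per rad. About 5 N at the knob moves it; it stays where left. Ram meets the seated flask's plaster at 0.88 rad, arm about level.
- lever_knob (a point): Centre of the black ball knob, 30 mm in diameter, at the end of the lever arm, 150 mm from the pivot; about 315 mm above the bench at the start and 200 mm when the ram meets the plaster.
- press_ram (a joint): Travel of the ram down from its raised position, m (at most 0.034). Its foot, 40 mm across, starts 128 mm above the bench and meets the plaster of a seated tall flask at 0.022; with the flask still up on the table top it would meet it 5 mm earlier.
- casting_cup_1: Small copper casting cup with plaster on a rubber foot, 50x60x37 mm, a bystander. Origin: centre of its underside.
- casting_cup_2: Small copper casting cup with plaster on a rubber foot, 49x58x39 mm, a bystander. Origin: centre of its underside.
- doming_block: Square brass doming block, a 50 mm cube with hollows in its faces, 0.93 kg, a bystander behind the press. Origin: centre of its underside.

How it is judged:
By the outcome, as a careful person would: the job done as asked, in the order asked, and still so for the second after the job is handed in, with the robot touching nothing.
It also fails if it takes over 72 s, if anything falls off the work surface, if the arm or the gripper's body presses on something with over 40 N, if the wrist force passes 120 N, or if a joint passes its speed limit or range.

## Robot

A 6-joint arm with a two-finger parallel gripper is mounted at the origin on a cart in front of the work surface, level with it; the furniture and walls round the work are solid. World frame = base frame: x ahead of the robot, y to its left, z up, the work surface at z = 0. Lengths are in m, angles in degrees, forces in N, time in s.
With the tool pointing down it reaches from about 0.4 to 0.825 m from the base axis. Payload 7 kg.
Tool frame: the origin (TCP) lies at the very end of the fingers, on their centre line; the grasp point (between the pads) lies 19 mm behind it; z points along the fingers, y is the line along which they close (so a half turn about z gives the same grasp; the last joint's range is limited). The gripper opens to 88 mm and grips with 3 to 60 N. Pads are 19 mm wide; open, the fingers measure 130 mm over their backs; the gripper's body (78 mm by 193 mm) begins 47 mm behind the grasp point.
Start: joints at [-51.79, 20.546, 0.682, 0, -70.136, -16.507], TCP at [0.25, -0.627, 0.2] pointing down, gripper open.
Joint ranges: [-176.03, 176.03], [-82.01, 121.73], [-58.28, 71.71], [-173.87, 95.51], [-174.79, -0.11], [-173.66, 173.66]. Speed limits (degrees/s): [136.94, 136.94, 172.46, 180, 180, 180].

## Interface

Orientations are given as [roll, pitch, yaw] about the fixed x, y, z axes, in that order (R = Rz(yaw) Ry(pitch) Rx(roll)).
In Python, from plant import r gives the robot as it stands. The module is installed in compiled form; this text tells all that it offers.
- The arm moves only by the tool jog_arm, never from a script. Its arguments are lists of equal length, an entry for each row: "travel": the shift along the tool's x, y, z each as a share of 50 cm, from -1 to 1, a list of three; "dr": the turn, a rotation vector about the tool's x, y, z each as a share of 360 degrees, from -1 to 1, a list of three; "claw": the opening, from 0 (shut) to 1 (fully open). A call has exactly 10 rows; each row is the pose to reach, as a shift and turn from the pose commanded when the call began, along the tool's axes at that moment, turning the shorter way round; what a row does not reach only later rows make up. A row lasts 1/8 s, in which the tool goes at most 62.5 mm and 10.7 degrees, less where a joint would pass 70% of its speed; a pose out of reach is approached as far as the arm can. A call with a number of a shift or a turn outside -1 to 1 is refused whole. A call with a gripper value outside its range is refused whole. The fingers move at their own pace and stop on an object; "newtons" is the grip in N (left out, the last holds). Time passes only in rows, so rows that repeat a pose let the fingers close, or fill a call up. It gives the time, the measured TCP pose, the force, the opening and the grip force at its end, in the units of the state.
- r.get_state(): the state, without advancing time (a new reading comes with each control period).
- r.capture(name): name is "scene" or "top" or "wrist"; returns a dict with "pixels" (400x640x3 uint8, red, green, blue), "range_z" (400x640 float32, m along the optical axis (not along the pixel's ray), 0 where there is no reading), "fx", "fy", "cx", "cy" (pixels), "dist_coeffs" ([k1, k2, p1, p2, k3] as OpenCV has them; the pictures are not rectified), "position" and "attitude" of the camera in the world; the wrist camera has in their place "hand_eye" (4x4, takes a point from camera to tool coordinates, whose origin is the TCP and whose axes are the flange's). Camera axes: x right, y up, looking along -z (the intrinsics and any distortion apply to the point x, -y, -z); pixel columns grow to the right and rows downward; lengths in m; the calibration is good to about 2 mm. A picture is of the moment at which its call begins: read the wrist's pose just before it.
- r.close_job(): hands the job in; it is judged then, once.
Trained networks look in the newest picture that a camera, given by its name, has taken for a name from the list of things; names that differ only in an ending like _2 or _b are one class to them, and where a whole thing is asked for, a point or a joint stands for the part that bears it (a point fixed in the world has none). Each returns a list of dicts, best first, with "conf" (0 to 1); they miss things now and then, are a little off and sometimes report something else, mostly with a low value. They report only what shows in the picture. A call takes as long as a camera call.
- r.boxes_of(name, camera): "extent" ([left, top, right, bottom] in pixels, round what is visible of it).
- r.regions_of(name, camera): "pixels" (400x640 bool, what is visible of it) and "extent" ([left, top, right, bottom] in pixels, round what is visible of it).
- r.tip_of(name, camera): "at" ([column, row] in pixels: a listed point, or the origin of a listed thing).
The state is a dict: "time_s": time; "joints": joint angles; "qd": joint speeds; "joint_torque": joint torques, N m; "tcp_pos": TCP position; "eef_rot": TCP orientation; "contact_force": force on the tool from outside, world axes, zero at the start; "moment": the same for the moment, N m; "gripper_width": finger opening in m; "gripper_force": force on a finger pad.
Only numpy, scipy, OpenCV 4.12 (cv2) and the standard library are available. Lean on these libraries where they do the work, as an engineer would, in place of code of your own. Each camera call takes 0.05 s, during which the arm holds its last target. There are 200 camera calls.

## Working session

There is one attempt and no reset: what is moved stays moved. The work goes in short steps, Python scripts to look and compute and a tool call to move; the robot and the scene stay as the last step left them, time stands still between calls to the robot, and variables do not carry over. Pictures are saved under pics/ and viewed, at most 11 in all, crops included, and the job is handed in when it is done.

Besides the shell and the picture viewer there is one more tool, called after "Request:" by a JSON object that holds its "op" and its "data". jog_arm: Moves the arm, as the interface text tells. Its arguments: {"type":"object","properties":{"travel":{"type":"array"},"dr":{"type":"array"},"claw":{"type":"array"},"newtons":{"type":"number"}},"required":["travel","dr","claw"]}

```bash
mkdir -p pics; cat > h.py <<'E'
import numpy as np, cv2
from scipy.spatial.transform import Rotation as R
from plant import r
def cam(name):
    s=r.get_state(); c=r.capture(name); 
    if 'hand_eye' in c:
        T=np.eye(4);T[:3,:3]=R.from_euler('xyz',s['eef_rot'],degrees=True).as_matrix();T[:3,3]=s['tcp_pos'];c['T']=T@np.array(c['hand_eye'])
    else:
        a=np.array(c['attitude'],float)
        T=np.eye(4);T[:3,:3]=a if a.shape==(3,3) else R.from_euler('xyz',a,degrees=True).as_matrix();T[:3,3]=c['position'];c['T']=T
    c['K']=np.array([[c['fx'],0,c['cx']],[0,c['fy'],c['cy']],[0,0,1.]])
    return c
def rays(c,px):
    u=cv2.undistortPoints(np.array(px,float).reshape(-1,1,2),c['K'],np.array(c['dist_coeffs'],float)).reshape(-1,2)
    return np.c_[u[:,0],-u[:,1],-np.ones(len(u))]
def pts(c,mask):
    ys,xs=np.nonzero(mask&(c['range_z']>0)); d=rays(c,np.c_[xs,ys])*c['range_z'][ys,xs][:,None]
    return d@c['T'][:3,:3].T+c['T'][:3,3]
def onz(c,px,z):
    d=rays(c,px)@c['T'][:3,:3].T; o=c['T'][:3,3]; return o+d*((z-o[2])/d[:,2])[:,None]
def save(c,n): cv2.imwrite('pics/'+n,c['pixels'][:,:,::-1])
E
python3 - <<'E'
from h import *
print(r.get_state())
for n in ['scene','top']:
    c=cam(n); save(c,n+'1.png'); print(n,c['position'],c['attitude'],c['fx'])
    for k in ['tall_flask','short_flask','press','casting_cup_1','doming_block']:
        for d in r.regions_of(k,n)[:3]:
            p=pts(c,d['pixels']); 
            if len(p)<10: print(k,'few');continue
            print(k,round(d['conf'],2),d['extent'],p.min(0).round(3),np.median(p,0).round(3),p.max(0).round(3))
    for k in ['tall_flask','press_seat','press_front','lever_knob','press']:
        for d in r.tip_of(k,n)[:2]:
            z={'press_seat':.03,'press_front':.035,'lever_knob':.315}.get(k,0)
            print(k,round(d['conf'],2),np.round(d['at']),onz(c,d['at'],z).round(3))
E
```

```text
{'time_s': 0.0, 'joints': array([-5.17900698e+01,  2.05913746e+01,  6.34219067e-01, -1.85629022e-02,
       -7.01364275e+01, -1.65050623e+01]), 'qd': array([ 0.03074964,  0.03558195, -0.03723995,  0.09234819, -0.07249456,
        0.10631686]), 'joint_torque': array([ 1.22804955e-03, -5.82709301e+01,  2.93069923e+01,  6.99733436e+00,
        7.13152884e-03, -1.55264620e-04]), 'tcp_pos': array([ 0.24937898, -0.6266747 ,  0.19933169]), 'eef_rot': array([ 1.79905315e+02, -9.85801664e-03, -1.58301446e+02]), 'contact_force': array([-0.52085924, -0.26471184,  0.24739182]), 'moment': array([ 0.00575088,  0.02382589, -0.04936048]), 'gripper_force': 0.0, 'gripper_width': 0.0875448374917679}
scene [0.14663303 0.91304252 0.73038397] [  60.42665429   -0.27807175 -152.04509126] 459.765420155247
tall_flask 0.91 [333.3, 261.8, 355.4, 306.9] [ 0.437  0.038 -0.003] [0.46  0.182 0.057] [0.537 0.195 0.082]
short_flask 0.84 [303.1, 326.4, 325.0, 359.4] [ 0.438  0.272 -0.002] [0.456 0.353 0.043] [0.499 0.365 0.057]
press 0.92 [296.0, 124.7, 390.4, 254.6] [ 0.503 -1.67  -0.352] [ 0.584 -0.129  0.036] [1.22
[... 1141 characters left out ...]
059]
press 0.77 [339.6, 169.6, 470.2, 226.7] [ 0.503 -0.273 -0.003] [ 0.588 -0.129  0.037] [0.682 0.024 0.332]
casting_cup_1 0.79 [269.4, 186.4, 285.1, 205.6] [ 0.582  0.186 -0.002] [0.603 0.206 0.031] [0.63  0.231 0.039]
casting_cup_1 0.71 [239.0, 192.1, 253.3, 210.9] [ 0.574  0.277 -0.002] [0.595 0.295 0.033] [0.62  0.326 0.043]
doming_block 0.76 [302.4, 143.6, 331.9, 169.0] [ 0.692  0.055 -0.004] [0.723 0.091 0.048] [0.766 0.127 0.054]
tall_flask 0.82 [295. 243.] [[0.471 0.156 0.   ]]
press_seat 0.63 [400. 194.] [[ 0.61  -0.145  0.03 ]]
press_front 0.71 [364. 197.] [[ 0.601 -0.043  0.035]]
lever_knob 0.87 [395. 216.] [[ 0.524 -0.077  0.315]]
press 0.83 [399. 199.] [[ 0.599 -0.149  0.   ]]
```

```bash
python3 - <<'E'
from h import *
a=cv2.imread('pics/scene1.png');b=cv2.imread('pics/top1.png')
cv2.imwrite('pics/both.png',np.vstack([cv2.resize(a[90:390,180:480],(600,600)),]))
cv2.imwrite('pics/topc.png',cv2.resize(b[120:290,190:490],(800,453),interpolation=cv2.INTER_CUBIC))
c=cam('top'); p=pts(c,np.ones((400,640),bool)); 
m=(abs(p[:,2]-.036)<.006)&(p[:,0]>.48)&(p[:,0]<.72)&(p[:,1]<.06)&(p[:,1]>-.3); q=p[m]
print(len(q),np.median(q[:,2])); rect=cv2.minAreaRect(q[:,:2].astype(np.float32)*1000); print(rect,cv2.boxPoints(rect))
# head top
m=(p[:,2]>.225)&(p[:,2]<.26)&(p[:,0]>.5)&(p[:,0]<.72)&(p[:,1]<.06)&(p[:,1]>-.3); q=p[m]
rect=cv2.minAreaRect(q[:,:2].astype(np.float32)*1000); print(len(q),rect,cv2.boxPoints(rect))
m=(p[:,2]>.076)&(p[:,2]<.09)&(np.hypot(p[:,0]-.463,p[:,1]-.163)<.05); print(cv2.minEnclosingCircle(p[m][:,:2].astype(np.float32)*1000),p[m][:,2].mean())
for d in r.regions_of('lever_knob','top')[:2]:
    q=pts(c,d['pixels']);print('lever',d['conf'],d['extent'],q.min(0),q.max(0))
m=(p[:,2]>.29)&(p[:,0]>.45)&(p[:,0]<.7)&(p[:,1]<.06)&(p[:,1]>-.3);print('knob',p[m].mean(0),p[m].min(0),p[m].max(0))
E
```

```text
2732 0.034610471242093044
((604.853271484375, -124.18618774414062), (294.8103332519531, 136.19717407226562), 89.65925598144531) [[ 535.8792   -271.18378 ]
 [ 672.07404  -271.9937  ]
 [ 673.82733    22.811401]
 [ 537.6325     23.621338]]
1970 ((582.8771362304688, -191.84002685546875), (126.02638244628906, 160.89031982421875), 11.829095840454102) [[ 504.7114   -126.02052 ]
 [ 537.6929   -283.49408 ]
 [ 661.04285  -257.65955 ]
 [ 628.0614   -100.185974]]
((464.17608642578125, 163.66224670410156), 27.647811889648438) 0.07819989654065065
lever 0.57 [386.9, 207.0, 433.0, 227.5] [ 0.50328313 -0.23548442  0.01831043] [ 0.56163107 -0.0610372   0.33164505]
knob [ 0.54686099 -0.10199155  0.31080331] [ 0.5014407  -0.15965731  0.29012837] [ 0.61153886 -0.0610372   0.33164505]
```

View pics/both.png

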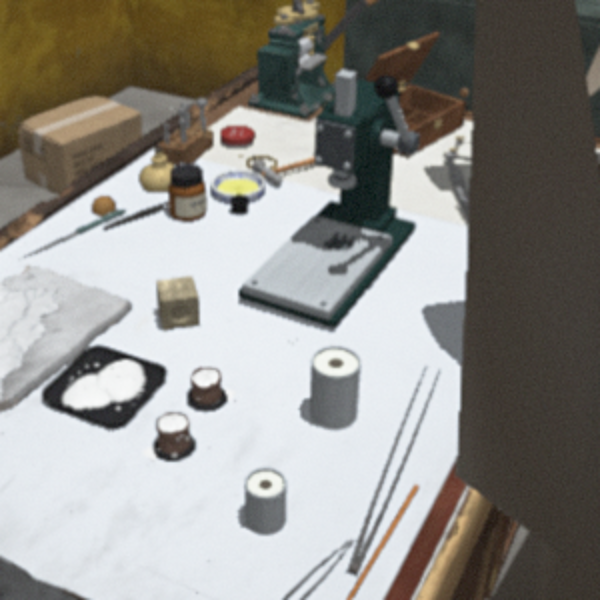

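View pics/topc.png

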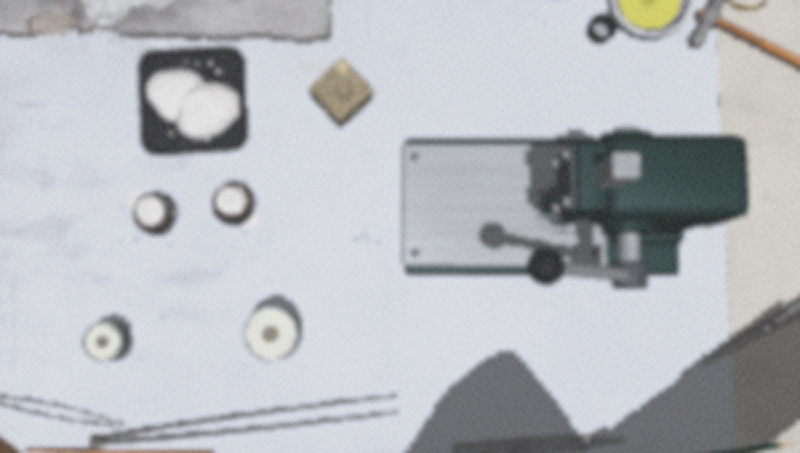

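The scene shows the tall flask at (335,385) in the crop and the press table opening towards +y. The lever is on the robot's side, and the top view agrees with this (flask at 272,332, knob at 546,265).

```bash
cat >> h.py <<'E'
def go(*wps):
    "wps: (pos, rpy or None); prints travel, dr from present pose"
    s=r.get_state(); R0=R.from_euler('xyz',s['eef_rot'],degrees=True)
    for p,e in wps:
        t=R0.inv().apply(np.array(p)-s['tcp_pos'])/.5
        d=np.zeros(3) if e is None else (R0.inv()*R.from_euler('xyz',e,degrees=True)).as_rotvec(degrees=True)/360
        print('T',t.round(4).tolist(),'D',d.round(4).tolist(),'mm',int(np.linalg.norm(t)*500),'deg',round(np.linalg.norm(d)*360,1))
def st():
    s=r.get_state()
    for k in ['time_s','tcp_pos','eef_rot','joints','contact_force','gripper_width']: print(k,np.round(s[k],4 if k!='joints' else 1))
E
python3 - <<'E'
from h import *
c=cam('wrist');print(np.round(c['hand_eye'],3),c['fx'])
go(([.249,-.627,.38],None),([.38,-.2,.38],[180,0,-140]))
E
```

```text
[[ 0.001  0.951  0.309  0.085]
 [ 1.    -0.    -0.001  0.   ]
 [-0.001  0.309 -0.951 -0.184]
 [ 0.     0.     0.     1.   ]] 323.53872439482444
T [0.001, 0.0007, -0.3594] D [0.0, 0.0, 0.0] mm 179 deg 0.0
T [-0.5583, 0.6973, -0.3595] D [-0.0, -0.0, -0.0508] mm 481 deg 18.3
```

Request:
{"op": "jog_arm", "data": {"travel": [[0, 0, -0.12], [0, 0, -0.24], [0, 0, -0.36], [-0.56, 0.7, -0.36], [-0.56, 0.7, -0.36], [-0.56, 0.7, -0.36], [-0.56, 0.7, -0.36], [-0.56, 0.7, -0.36], [-0.56, 0.7, -0.36], [-0.56, 0.7, -0.36]], "dr": [[0, 0, 0], [0, 0, 0], [0, 0, 0], [0, 0, -0.05], [0, 0, -0.05], [0, 0, -0.05], [0, 0, -0.05], [0, 0, -0.05], [0, 0, -0.05], [0, 0, -0.05]], "claw": [1, 1, 1, 1, 1, 1, 1, 1, 1, 1]}}

```text
time_s: 2.5
tcp_pos: [0.3772, -0.2068, 0.3806]
eef_rot: [-180.0, 0.1, -140.3]
contact_force: [0.8, -0.1, 0.2]
gripper_width: 0.0878
gripper_force: 0.0
```

```bash
cat >> h.py <<'E'
def E(tilt,yaw=-90):
    "tool tilted back by tilt deg from straight down, heading (where tool x points) yaw"
    a=np.deg2rad(yaw); ax=np.array([-np.sin(a),np.cos(a),0])
    return (R.from_rotvec(-np.deg2rad(tilt)*ax)*R.from_euler('xyz',[180,0,yaw],degrees=True)).as_euler('xyz',degrees=True)
E
python3 - <<'E'
from h import *
st(); e=E(30); print(R.from_euler('xyz',e,degrees=True).as_matrix().round(2))
go(([.464,.263,.28],e),([.464,.2135,.1375],e))
E
```

```text
time_s 2.5
tcp_pos [ 0.3772 -0.2068  0.3806]
eef_rot [-1.799519e+02  5.130000e-02 -1.403118e+02]
joints [ -2.3  -7.5  -8.8   0.  -88.7 -48.1]
contact_force [ 0.7869 -0.1384  0.176 ]
gripper_width 0.0878
[[ 0.   -1.   -0.  ]
 [-0.87 -0.   -0.5 ]
 [ 0.5   0.   -0.87]]
T [-0.7335, 0.6123, 0.2014] D [0.0364, 0.0779, -0.1365] mm 488 deg 58.1
T [-0.67, 0.5364, 0.4864] D [0.0364, 0.0779, -0.1365] mm 493 deg 58.1
```

Request:
{"op": "jog_arm", "data": {"travel": [[-0.734, 0.612, 0.2], [-0.734, 0.612, 0.2], [-0.734, 0.612, 0.2], [-0.734, 0.612, 0.2], [-0.734, 0.612, 0.2], [-0.734, 0.612, 0.2], [-0.734, 0.612, 0.2], [-0.734, 0.612, 0.2], [-0.734, 0.612, 0.2], [-0.734, 0.612, 0.2]], "dr": [[0.036, 0.078, -0.137], [0.036, 0.078, -0.137], [0.036, 0.078, -0.137], [0.036, 0.078, -0.137], [0.036, 0.078, -0.137], [0.036, 0.078, -0.137], [0.036, 0.078, -0.137], [0.036, 0.078, -0.137], [0.036, 0.078, -0.137], [0.036, 0.078, -0.137]], "claw": [1, 1, 1, 1, 1, 1, 1, 1, 1, 1]}}

```text
time_s: 3.75
tcp_pos: [0.464, 0.2614, 0.2797]
eef_rot: [179.7, -30.0, -89.7]
contact_force: [-1.0, -1.0, -0.3]
gripper_width: 0.0877
gripper_force: 0.0
```

```bash
python3 - <<'E'
from h import *
st(); c=cam('wrist'); save(c,'w1.png')
for k in ['tall_flask','press']:
    for d in r.regions_of(k,'wrist')[:2]:
        q=pts(c,d['pixels']); print(k,d['conf'],d['extent'],q.min(0).round(3),q.max(0).round(3))
        if k=='tall_flask':
            m=(q[:,2]>.072)&(q[:,2]<.09); print(cv2.minEnclosingCircle(q[m][:,:2].astype(np.float32)*1000),q[m].mean(0),m.sum())
for k in ['tall_flask','press_seat','press_front','lever_knob']:
    for d in r.tip_of(k,'wrist')[:1]:
        z={'press_seat':.03,'press_front':.035,'lever_knob':.315}.get(k,0); print(k,d,onz(c,d['at'],z))
e=E(30)
go(([.464,.2135,.1375],e),([.464,.1535,.0335],e))
E
```

```text
time_s 3.75
tcp_pos [0.464  0.2614 0.2797]
eef_rot [179.6804 -30.0222 -89.6645]
joints [ 61.4  18.   -5.3  13.7 -93.6 -63.6]
contact_force [-0.9644 -1.0298 -0.2679]
gripper_width 0.0877
tall_flask 0.71 [290.8, 157.2, 334.8, 213.3] [ 0.433  0.107 -0.001] [0.498 0.191 0.082]
((465.28814697265625, 163.350341796875), 27.997337341308594) [0.46512343 0.16358589 0.07675741] 1437
press 0.66 [292.8, 161.3, 334.1, 213.7] [ 0.433  0.136 -0.001] [0.492 0.191 0.082]
press 0.63 [179.7, 0.0, 283.4, 109.3] [ 0.527 -0.186 -0.   ] [0.683 0.025 0.037]
tall_flask {'at': [314.3, 195.0], 'conf': 0.57} [[0.46469085 0.16535089 0.        ]]
press_seat {'at': [232.1, 6.5], 'conf': 0.85} [[ 0.60105084 -0.14471189  0.03      ]]
press_front {'at': [225.0, 63.3], 'conf': 0.89} [[ 0.60442185 -0.0359304   0.035     ]]
T [-0.0615, -0.0007, 0.2958] D [0.0003, 0.0003, 0.0005] mm 151 deg 0.3
T [-0.0611, -0.0012, 0.5359] D [0.0003, 0.0003, 0.0005] mm 269 deg 0.3
```

View pics/w1.png

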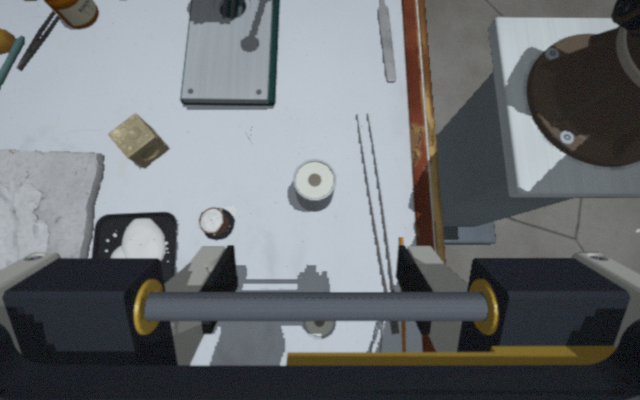

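The wrist picture shows the tall flask at about (314,180). It is centred between the fingers, with the press table and its front bolts at (180–280, 0–105).

Request:
{"op": "jog_arm", "data": {"travel": [[-0.061, -0.003, 0.1], [-0.061, -0.003, 0.2], [-0.061, -0.003, 0.3], [-0.061, -0.003, 0.36], [-0.061, -0.003, 0.42], [-0.061, -0.003, 0.47], [-0.061, -0.003, 0.51], [-0.061, -0.003, 0.536], [-0.061, -0.003, 0.536], [-0.061, -0.003, 0.536]], "dr": [[0, 0, 0], [0, 0, 0], [0, 0, 0], [0, 0, 0], [0, 0, 0], [0, 0, 0], [0, 0, 0], [0, 0, 0], [0, 0, 0], [0, 0, 0]], "claw": [1, 1, 1, 1, 1, 1, 1, 1, 1, 1]}}

```text
time_s: 5.35
tcp_pos: [0.4653, 0.1545, 0.0334]
eef_rot: [179.8, -29.9, -89.7]
contact_force: [-0.2, 0.4, 0.2]
gripper_width: 0.0879
gripper_force: 0.0
```

Request:
{"op": "jog_arm", "data": {"travel": [[0, 0, 0], [0, 0, 0], [0, 0, 0], [0, 0, 0], [0, 0, 0], [0, 0, 0], [0, 0, 0], [0, 0, 0], [0, 0, 0], [0, 0, 0]], "dr": [[0, 0, 0], [0, 0, 0], [0, 0, 0], [0, 0, 0], [0, 0, 0], [0, 0, 0], [0, 0, 0], [0, 0, 0], [0, 0, 0], [0, 0, 0]], "claw": [0.62, 0.58, 0.5, 0.5, 0.5, 0.5, 0.5, 0.5, 0.5, 0.5], "newtons": 30}}

```text
time_s: 6.6
tcp_pos: [0.4649, 0.154, 0.0329]
eef_rot: [179.7, -29.9, -89.7]
contact_force: [0.3, 2.0, 2.5]
gripper_width: 0.0551
gripper_force: 30.0
```

```bash
python3 - <<'E'
from h import *
st(); p=r.get_state()['tcp_pos']
go((p+[0,0,.07],None),(p+[.14,-.18,.09],None))
E
```

```text
time_s 6.6
tcp_pos [0.4649 0.154  0.0329]
eef_rot [179.7395 -29.9417 -89.7134]
joints [ 55.4  25.4 -32.5  19.2 -59.  -69. ]
contact_force [0.2933 1.9648 2.4543]
gripper_width 0.0551
T [0.0699, 0.0006, -0.1213] D [0.0, 0.0, 0.0] mm 69 deg 0.0
T [0.403, -0.2783, 0.0231] D [0.0, 0.0, 0.0] mm 245 deg 0.0
```

Request:
{"op": "jog_arm", "data": {"travel": [[0.023, 0, -0.04], [0.046, 0, -0.08], [0.078, 0, -0.135], [0.12, -0.04, -0.12], [0.17, -0.1, -0.09], [0.23, -0.16, -0.06], [0.3, -0.22, -0.02], [0.36, -0.26, 0.02], [0.414, -0.28, 0.036], [0.414, -0.28, 0.036]], "dr": [[0, 0, 0], [0, 0, 0], [0, 0, 0], [0, 0, 0], [0, 0, 0], [0, 0, 0], [0, 0, 0], [0, 0, 0], [0, 0, 0], [0, 0, 0]], "claw": [0.5, 0.5, 0.5, 0.5, 0.5, 0.5, 0.5, 0.5, 0.5, 0.5]}}

```text
time_s: 7.85
tcp_pos: [0.6045, -0.0365, 0.1188]
eef_rot: [179.6, -29.9, -89.9]
contact_force: [-0.9, 0.0, -4.6]
gripper_width: 0.0552
gripper_force: 30.0
```

```bash
python3 - <<'E'
from h import *
st(); c=cam('wrist'); save(c,'w2.png')
p=pts(c,np.ones((400,640),bool)); q=p[(abs(p[:,2]-.035)<.006)&(abs(p[:,0]-.605)<.12)&(p[:,1]<.06)&(p[:,1]>-.25)]
print(len(q),np.median(q[:,2]),q.min(0),q.max(0))
for y in np.arange(-.2,.03,.02):
    s=q[abs(q[:,1]-y)<.01]
    if len(s)>20: print(round(y,2),len(s),s[:,0].min().round(4),s[:,0].max().round(4))
q=p[(p[:,2]>.155)&(p[:,2]<.24)&(abs(p[:,0]-.605)<.12)&(p[:,1]<-.09)]; 
if len(q): print('head',len(q),q.min(0),q.max(0))
for k in ['press_seat','press_front','lever_knob','tall_flask']:
    for d in r.tip_of(k,'wrist')[:1]:
        z={'press_seat':.03,'press_front':.035,'lever_knob':.315,'tall_flask':.08}.get(k,0); print(k,d,onz(c,d['at'],z))
E
```

```text
time_s 7.85
tcp_pos [ 0.6045 -0.0365  0.1188]
eef_rot [179.5856 -29.9463 -89.8708]
joints [ 30.7  22.4 -26.1  29.  -61.5 -49.3]
contact_force [-0.9427  0.0411 -4.5794]
gripper_width 0.0552
16112 0.0346781603431148 [ 0.53609991 -0.19974956  0.02900005] [0.66742091 0.02418213 0.03737297]
-0.2 155 0.5369 0.6656
-0.18 2334 0.5361 0.6664
-0.16 2212 0.5364 0.6666
-0.14 2124 0.5367 0.6667
-0.12 2637 0.5366 0.6667
-0.1 2996 0.5364 0.667
-0.08 1978 0.5368 0.6671
-0.06 1020 0.5371 0.6672
-0.04 395 0.5376 0.6674
-0.0 125 0.5578 0.6493
0.02 136 0.5511 0.6552
head 11297 [ 0.57212537 -0.12362729  0.16484917] [ 0.63273737 -0.10830557  0.22664848]
press_seat {'at': [318.3, 135.6], 'conf': 0.58} [[ 0.60092009 -0.14524195  0.03      ]]
tall_flask {'at': [312.5, 258.9], 'conf': 0.91} [[ 0.60612224 -0.02653118  0.08      ]]
```

View pics/w2.png

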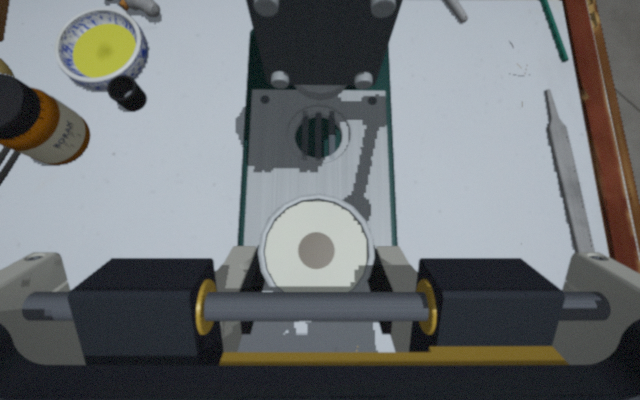

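The picture shows the held flask at (316,250), the recess with its bars at (318,135), and the press head above at (320,40). All of it is clear.

```bash
python3 - <<'E'
from h import *
from scipy.optimize import least_squares
c=cam('wrist'); z=c['range_z']
p=pts(c,np.ones((400,640),bool))
f=p[(np.hypot(p[:,0]-.605,p[:,1]+.027)<.045)&(p[:,2]>.15)&(p[:,2]<.18)]
print('top z',np.percentile(f[:,2],[5,50,95]),cv2.minEnclosingCircle((f[:,:2]*1000).astype(np.float32)))
q=p[(np.hypot(p[:,0]-.602,p[:,1]+.147)<.04)&(p[:,2]<.0325)]
print('recess',len(q),cv2.minEnclosingCircle((q[:,:2]*1000).astype(np.float32)),np.percentile(q[:,0],[0.5,50,99.5]),np.percentile(q[:,1],[0.5,50,99.5]))
# ring in image: crop upscaled
im=c['pixels'][90:180,270:370,::-1]; cv2.imwrite('pics/ring.png',cv2.resize(im,(800,720)[:1]+(600,) if 0 else (660,594),interpolation=cv2.INTER_CUBIC))
# project ideal ring r=30 at z=.035 about candidate centres, score gradient
g=cv2.GaussianBlur(cv2.cvtColor(c['pixels'],cv2.COLOR_RGB2GRAY),(3,3),0).astype(float)
gm=np.hypot(cv2.Sobel(g,6,1,0),cv2.Sobel(g,6,0,1))
Rc,t=c['T'][:3,:3],c['T'][:3,3]; F=np.diag([1,-1,-1.]); a=np.linspace(0,2*np.pi,180)
def proj(P):
    P=(P-t)@Rc@F; return cv2.projectPoints(P,np.zeros(3),np.zeros(3),c['K'],np.array(c['dist_coeffs'],float))[0].reshape(-1,2)
best=[]
for x in np.arange(.595,.610,.0005):
    for y in np.arange(-.155,-.138,.0005):
        u=proj(np.c_[x+.030*np.cos(a),y+.030*np.sin(a),np.full(180,.035)]).astype(np.float32)
        s=cv2.remap(gm.astype(np.float32),u[:,0].copy(),u[:,1].copy(),1)
        best.append((np.minimum(s,60).mean(),x,y))
print(sorted(best)[-5:]); print('time',r.get_state()['time_s'])
E
```

```text
top z [0.15979213 0.16299637 0.17491805] ((604.9783325195312, -20.12601089477539), 43.79620361328125)
recess 2812 ((602.4254150390625, -145.6075439453125), 31.60920524597168) [0.5726266  0.60166138 0.63058105] [-0.17615548 -0.14906747 -0.11909917]
[(np.float32(30.669281), np.float64(0.6094999999999984), np.float64(-0.13949999999999999)), (np.float32(30.836897), np.float64(0.6099999999999983), np.float64(-0.13999999999999999)), (np.float32(30.953966), np.float64(0.6099999999999983), np.float64(-0.13849999999999998)), (np.float32(31.178375), np.float64(0.6099999999999983), np.float64(-0.13899999999999998)), (np.float32(31.309202), np.float64(0.6099999999999983), np.float64(-0.13949999999999999))]
time 8.15
```

View pics/ring.png

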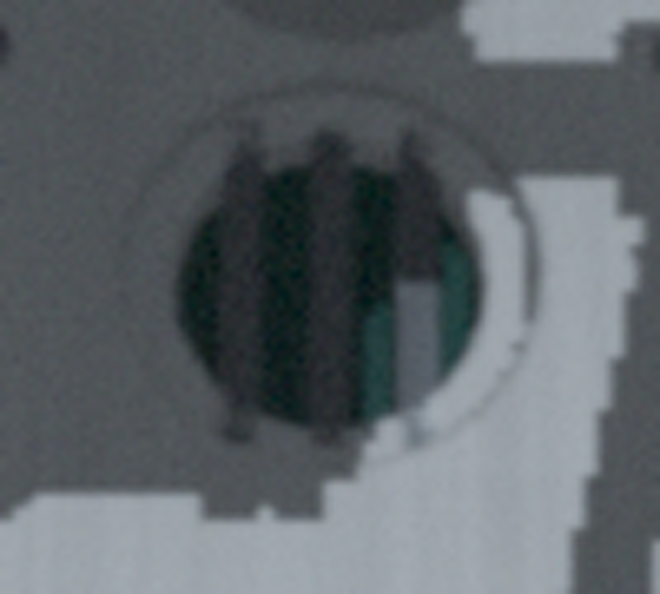

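Request:
{"op": "jog_arm", "data": {"travel": [[-0.01, 0.004, 0.017], [-0.02, 0.004, 0.034], [-0.03, 0.004, 0.052], [-0.038, 0.004, 0.066], [-0.043, 0.004, 0.074], [-0.046, 0.004, 0.08], [-0.048, 0.004, 0.083], [-0.048, 0.004, 0.083], [-0.048, 0.004, 0.083], [-0.048, 0.004, 0.083]], "dr": [[0, 0, 0], [0, 0, 0], [0, 0, 0], [0, 0, 0], [0, 0, 0], [0, 0, 0], [0, 0, 0], [0, 0, 0], [0, 0, 0], [0, 0, 0]], "claw": [0.5, 0.5, 0.5, 0.5, 0.5, 0.5, 0.5, 0.5, 0.5, 0.5]}}

```text
time_s: 9.4
tcp_pos: [0.6036, -0.034, 0.0723]
eef_rot: [179.7, -29.9, -89.7]
contact_force: [0.6, 0.3, -4.4]
gripper_width: 0.055
gripper_force: 30.0
```

Request:
{"op": "jog_arm", "data": {"travel": [[-0.0005, 0, 0.001], [-0.001, 0, 0.002], [-0.0015, 0, 0.0028], [-0.002, 0, 0.0036], [-0.0025, 0, 0.0044], [-0.003, 0, 0.0052], [-0.0034, 0, 0.0058], [-0.0034, 0, 0.0058], [-0.0034, 0, 0.0058], [-0.0034, 0, 0.0058]], "dr": [[0, 0, 0], [0, 0, 0], [0, 0, 0], [0, 0, 0], [0, 0, 0], [0, 0, 0], [0, 0, 0], [0, 0, 0], [0, 0, 0], [0, 0, 0]], "claw": [0.5, 0.5, 0.5, 0.5, 0.5, 0.5, 0.5, 0.5, 0.5, 0.5]}}

```text
time_s: 10.65
tcp_pos: [0.6035, -0.034, 0.0687]
eef_rot: [179.7, -29.9, -89.7]
contact_force: [-0.1, -0.6, -3.9]
gripper_width: 0.0552
gripper_force: 30.0
```

Still hanging, with perhaps 0–1 mm to go; I'll lower it in fine steps.

Request:
{"op": "jog_arm", "data": {"travel": [[-0.0002, 0, 0.0003], [-0.0004, 0, 0.0006], [-0.0006, 0, 0.0009], [-0.0008, 0, 0.0012], [-0.001, 0, 0.0016], [-0.0011, 0, 0.0019], [-0.0011, 0, 0.0019], [-0.0011, 0, 0.0019], [-0.0011, 0, 0.0019], [-0.0011, 0, 0.0019]], "dr": [[0, 0, 0], [0, 0, 0], [0, 0, 0], [0, 0, 0], [0, 0, 0], [0, 0, 0], [0, 0, 0], [0, 0, 0], [0, 0, 0], [0, 0, 0]], "claw": [0.5, 0.5, 0.5, 0.5, 0.5, 0.5, 0.5, 0.5, 0.5, 0.5]}}

```text
time_s: 11.9
tcp_pos: [0.6035, -0.034, 0.068]
eef_rot: [179.7, -30.0, -89.7]
contact_force: [-4.1, 2.4, 4.7]
gripper_width: 0.0553
gripper_force: 30.0
```

Request:
{"op": "jog_arm", "data": {"travel": [[0, 0, 0], [0, 0, 0], [0, 0, 0], [0, 0, 0], [0, 0, 0], [0, 0, -0.03], [0, 0, -0.08], [0, 0, -0.13], [0, 0, -0.18], [0, 0, -0.2]], "dr": [[0, 0, 0], [0, 0, 0], [0, 0, 0], [0, 0, 0], [0, 0, 0], [0, 0, 0], [0, 0, 0], [0, 0, 0], [0, 0, 0], [0, 0, 0]], "claw": [0.68, 0.75, 0.85, 0.95, 1, 1, 1, 1, 1, 1]}}

```text
time_s: 13.15
tcp_pos: [0.6045, 0.0174, 0.1561]
eef_rot: [179.9, -29.9, -89.7]
contact_force: [-0.3, -0.3, -0.5]
gripper_width: 0.0878
gripper_force: 0.0
```

```bash
python3 - <<'E'
from h import *
st(); c=cam('wrist'); save(c,'w3.png')
p=pts(c,np.ones((400,640),bool))
f=p[(np.hypot(p[:,0]-.603,p[:,1]+.025)<.036)&(p[:,2]>.105)&(p[:,2]<.12)]
print('flask',np.median(f[:,2]),cv2.minEnclosingCircle((f[:,:2]*1000).astype(np.float32)),np.percentile(f[:,0],[.5,99.5]),np.percentile(f[:,1],[.5,99.5]))
q=p[(np.hypot(p[:,0]-.602,p[:,1]+.147)<.033)&(p[:,2]<.0325)&(p[:,2]>.0275)]
print('recess',np.percentile(q[:,0],[0.5,99.5]),np.percentile(q[:,1],[0.5,99.5]))
e=E(50,-90.5)
go(([.603,.07,.09],e),([.603,.06,.06],e))
E
```

```text
time_s 13.15
tcp_pos [0.6045 0.0174 0.1561]
eef_rot [179.8845 -29.8563 -89.7298]
joints [ 35.5  21.5 -21.   25.9 -68.1 -49.5]
contact_force [-0.2613 -0.3295 -0.5281]
gripper_width 0.0878
flask 0.11139932499814162 ((603.2459106445312, -24.79055404663086), 27.984561920166016) [0.57670243 0.62949052] [-0.05126144  0.00262431]
recess [0.57299655 0.63076018] [-0.17622149 -0.11910395]
T [-0.1572, 0.0027, 0.063] D [-0.0011, 0.0559, 0.0017] mm 84 deg 20.2
T [-0.1697, 0.0027, 0.125] D [-0.0011, 0.0559, 0.0017] mm 105 deg 20.2
```

Request:
{"op": "jog_arm", "data": {"travel": [[-0.04, 0, -0.06], [-0.08, 0.001, -0.06], [-0.12, 0.002, 0], [-0.157, 0.002, 0.063], [-0.157, 0.002, 0.063], [-0.157, 0.002, 0.063], [-0.157, 0.002, 0.063], [-0.157, 0.002, 0.063], [-0.157, 0.002, 0.063], [-0.157, 0.002, 0.063]], "dr": [[0, 0, 0], [0, 0.02, 0], [0, 0.04, 0.001], [-0.001, 0.056, 0.002], [-0.001, 0.056, 0.002], [-0.001, 0.056, 0.002], [-0.001, 0.056, 0.002], [-0.001, 0.056, 0.002], [-0.001, 0.056, 0.002], [-0.001, 0.056, 0.002]], "claw": [1, 1, 1, 1, 0.45, 0.45, 0.45, 0.45, 0.45, 0.45]}}

```text
time_s: 14.45
tcp_pos: [0.6024, 0.0681, 0.0884]
eef_rot: [180.0, -50.1, -90.6]
contact_force: [-0.6, -0.2, -0.4]
gripper_width: 0.0401
gripper_force: 0.0
```

```bash
python3 - <<'E'
from h import *
st(); e=E(50,-90.65)
f=lambda y:[.6032+(y+.0247)*.0114,y,.055]
go(*[(f(y),e) for y in (.07,.02,-.06,-.1)])
E
```

```text
time_s 14.45
tcp_pos [0.6024 0.0681 0.0884]
eef_rot [179.9957 -50.0554 -90.6475]
joints [ 44.9  36.5 -21.1  33.7 -75.6 -67.2]
contact_force [-0.5792 -0.1859 -0.4216]
gripper_width 0.0401
T [-0.0537, -0.0038, 0.0399] D [0.0, -0.0002, 0.0] mm 33 deg 0.1
T [0.0106, -0.0038, 0.1166] D [0.0, -0.0002, 0.0] mm 58 deg 0.1
T [0.1133, -0.0038, 0.2393] D [0.0, -0.0002, 0.0] mm 132 deg 0.1
T [0.1647, -0.0038, 0.3006] D [0.0, -0.0002, 0.0] mm 171 deg 0.1
```

Request:
{"op": "jog_arm", "data": {"travel": [[-0.054, -0.004, 0.04], [-0.054, -0.004, 0.04], [-0.02, -0.004, 0.08], [0.0106, -0.0038, 0.1166], [0.0106, -0.0038, 0.1166], [0.017, -0.0038, 0.1243], [0.0234, -0.0038, 0.132], [0.0298, -0.0038, 0.1397], [0.0362, -0.0038, 0.1474], [0.0362, -0.0038, 0.1474]], "dr": [[0, 0, 0], [0, 0, 0], [0, 0, 0], [0, 0, 0], [0, 0, 0], [0, 0, 0], [0, 0, 0], [0, 0, 0], [0, 0, 0], [0, 0, 0]], "claw": [0.45, 0.45, 0.45, 0.45, 0.45, 0.45, 0.45, 0.45, 0.45, 0.45]}}

```text
time_s: 15.7
tcp_pos: [0.6032, -0.0004, 0.0544]
eef_rot: [179.9, -50.1, -90.6]
contact_force: [0.0, -0.0, -0.4]
gripper_width: 0.0391
gripper_force: 0.0
```

```bash
cat > look.py <<'E'
from h import *
import sys
def look(tag=None,y0=None):
    st(); c=cam('wrist'); 
    if tag: save(c,tag)
    p=pts(c,np.ones((400,640),bool)); t=r.get_state()['tcp_pos']
    f=p[(abs(p[:,0]-.603)<.04)&(abs(p[:,1]-(t[1]-.026))<.04)&(p[:,2]>.1)&(p[:,2]<.125)]
    if len(f)>50:
        A=np.c_[f[:,:2]-f[:,:2].mean(0),np.ones(len(f))]; s=np.linalg.lstsq(A,f[:,2],rcond=None)[0]
        print('flask z',np.median(f[:,2]),'tilt deg',np.rad2deg(s[:2]).round(2),cv2.minEnclosingCircle((f[:,:2]*1000).astype(np.float32)),np.percentile(f[:,0],[.5,99.5]),np.percentile(f[:,1],[.5,99.5]))
if __name__=='__main__':
    look(sys.argv[1] if len(sys.argv)>1 else None)
    e=E(50,-90.65); f=lambda y:[.6032+(y+.0247)*.0114,y,.055]
    go(*[(f(y),e) for y in (-.03,-.06,-.1,-.122)])
E
python3 look.py
```

```text
time_s 15.7
tcp_pos [ 6.032e-01 -4.000e-04  5.440e-02]
eef_rot [179.9006 -50.1248 -90.5767]
joints [ 39.7  36.6 -28.2  39.  -68.4 -69.5]
contact_force [ 0.0342 -0.008  -0.4057]
gripper_width 0.0391
flask z 0.11122892319707171 tilt deg [-0.06 -3.37] ((603.138427734375, -24.858673095703125), 28.64957618713379) [0.57678321 0.62957906] [-0.05093104  0.0031016 ]
T [0.0391, -0.0003, 0.045] D [0.0001, -0.0003, 0.0001] mm 29 deg 0.1
T [0.0776, -0.0003, 0.091] D [0.0001, -0.0003, 0.0001] mm 59 deg 0.1
T [0.1289, -0.0002, 0.1524] D [0.0001, -0.0003, 0.0001] mm 99 deg 0.1
T [0.1571, -0.0002, 0.1862] D [0.0001, -0.0003, 0.0001] mm 121 deg 0.1
```

Request:
{"op": "jog_arm", "data": {"travel": [[0.0064, 0, 0.0077], [0.0128, 0, 0.0154], [0.0192, 0, 0.0231], [0.0256, 0, 0.0308], [0.032, 0, 0.0385], [0.0384, 0, 0.0462], [0.0448, 0, 0.0539], [0.0512, 0, 0.0616], [0.0576, 0, 0.0693], [0.064, 0, 0.076]], "dr": [[0, 0, 0], [0, 0, 0], [0, 0, 0], [0, 0, 0], [0, 0, 0], [0, 0, 0], [0, 0, 0], [0, 0, 0], [0, 0, 0], [0, 0, 0]], "claw": [0.45, 0.45, 0.45, 0.45, 0.45, 0.45, 0.45, 0.45, 0.45, 0.45]}}

```text
time_s: 17.0
tcp_pos: [0.6028, -0.0501, 0.0545]
eef_rot: [179.9, -50.1, -90.6]
contact_force: [-0.6, 2.7, 0.1]
gripper_width: 0.0394
gripper_force: 1.0
```

```bash
python3 look.py w4.png
```

```text
time_s 17.0
tcp_pos [ 0.6028 -0.0501  0.0545]
eef_rot [179.9124 -50.1125 -90.5737]
joints [ 35.5  35.1 -32.3  43.  -65.3 -69.9]
contact_force [-0.5988  2.6691  0.0596]
gripper_width 0.0394
flask z 0.11134686352529245 tilt deg [-0.06 -1.56] ((602.286376953125, -54.41678237915039), 28.209150314331055) [0.57575412 0.62875517] [-0.08040301 -0.03682967]
T [-0.0258, -0.0009, -0.0323] D [0.0002, -0.0003, 0.0001] mm 20 deg 0.1
T [0.0127, -0.0009, 0.0138] D [0.0002, -0.0003, 0.0001] mm 9 deg 0.1
T [0.064, -0.001, 0.0752] D [0.0002, -0.0003, 0.0001] mm 49 deg 0.1
T [0.0922, -0.001, 0.109] D [0.0002, -0.0003, 0.0001] mm 71 deg 0.1
```

View pics/w4.png

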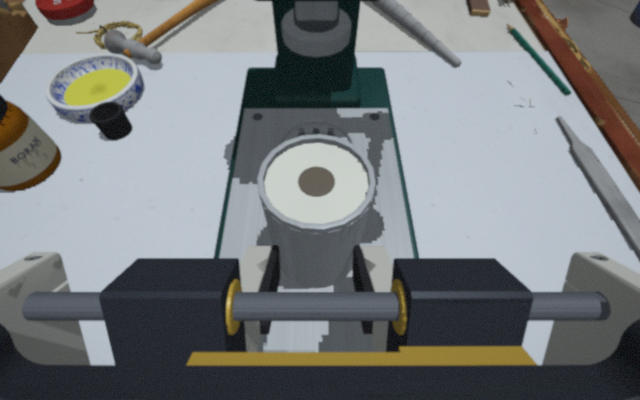

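The picture shows the flask upright at (317,185) on the table, partly over the recess's near edge, with the two fingers at (268,290) and (362,290). It sits deeper between the fingers than I expected, so I'm checking where contact is.

```bash
python3 - <<'E'
from h import *
s=r.get_state();c=cam('wrist'); he=np.array(c['hand_eye'])
for n,px in [('padL',(268,260)),('padL2',(268,290)),('padL3',(266,320)),('padR',(362,290)),('fingL',(255,275)),('rod',(318,305)),('wall',(315,250)),('wall2',(315,280)),('wallbot',(315,287)),('nearrim',(315,224)),('below',(315,292)),('farrim',(315,139))]:
    z=c['range_z'][px[1],px[0]]; d=rays(c,[px])[0]*z; t=he[:3,:3]@d+he[:3,3]; print(n,round(float(z),3),'tool',(t*1000).round(1),'world',((c['T'][:3,:3]@d+c['T'][:3,3])*1000).round(1))
E
```

```text
padL 0.157 tool [  9.5 -22.6 -43.8] world [625.4 -23.3  89.9]
padL2 0.134 tool [  8.3 -19.3 -67.8] world [622.3  -4.1 104.4]
padL3 0.089 tool [  25.9  -13.1 -109.6] world [616.5  16.7 144.7]
padR 0.136 tool [  7.1  20.1 -65.9] world [583.   -4.4 102.3]
fingL 0.141 tool [ 10.8 -25.9 -60.2] world [628.9 -11.7 101.4]
rod 0.088 tool [  30.2    1.2 -108.8] world [602.1  13.5 147.5]
wall 0.157 tool [ 14.1   0.2 -42.5] world [602.6 -27.1  92.6]
wall2 0.192 tool [-18.8   0.1 -15.4] world [602.6 -26.7  50. ]
wallbot 0.204 tool [-29.4   0.   -6.4] world [602.6 -26.9  36.1]
nearrim 0.14 tool [ 32.4   0.2 -54.4] world [602.6 -29.7 114.3]
below 0.092 tool [  31.6    0.3 -104.8] world [602.9   9.5 146. ]
farrim 0.166 tool [ 64.1   0.1 -16. ] world [602.1 -79.5 113.9]
```

Request:
{"op": "jog_arm", "data": {"travel": [[-0.013, 0, -0.0153], [-0.026, 0, -0.0306], [-0.039, 0, -0.046], [-0.039, 0, -0.046], [-0.039, 0, -0.046], [-0.039, 0, -0.046], [-0.03, 0, -0.036], [-0.02, 0, -0.024], [-0.02, 0, -0.024], [-0.02, 0, -0.024]], "dr": [[0, 0, 0], [0, 0, 0], [0, 0, 0], [0, 0, 0], [0, 0, 0], [0, 0, 0], [0, 0, 0], [0, 0, 0], [0, 0, 0], [0, 0, 0]], "claw": [0.45, 0.45, 0.45, 0.24, 0.24, 0.24, 0.24, 0.24, 0.24, 0.24]}}

```text
time_s: 18.35
tcp_pos: [0.603, -0.0343, 0.0547]
eef_rot: [179.9, -50.1, -90.6]
contact_force: [0.1, 0.0, 0.2]
gripper_width: 0.021
gripper_force: 0.0
```

```bash
python3 look.py w5.png
```

```text
time_s 18.35
tcp_pos [ 0.603  -0.0343  0.0547]
eef_rot [179.9325 -50.111  -90.6004]
joints [ 36.9  35.5 -31.   41.6 -66.3 -69.8]
contact_force [0.145  0.0467 0.1947]
gripper_width 0.021
flask z 0.11124690115853579 tilt deg [-0.03 -3.28] ((601.8905639648438, -54.41996383666992), 28.492549896240234) [0.57584503 0.62853906] [-0.08085994 -0.02670423]
T [-0.0047, -0.0, -0.0068] D [0.0001, -0.0003, 0.0001] mm 4 deg 0.1
T [0.0338, -0.0, 0.0393] D [0.0001, -0.0003, 0.0001] mm 25 deg 0.1
T [0.0851, -0.0, 0.1007] D [0.0001, -0.0003, 0.0001] mm 65 deg 0.1
T [0.1133, 0.0, 0.1344] D [0.0001, -0.0003, 0.0001] mm 87 deg 0.1
```

View pics/w5.png

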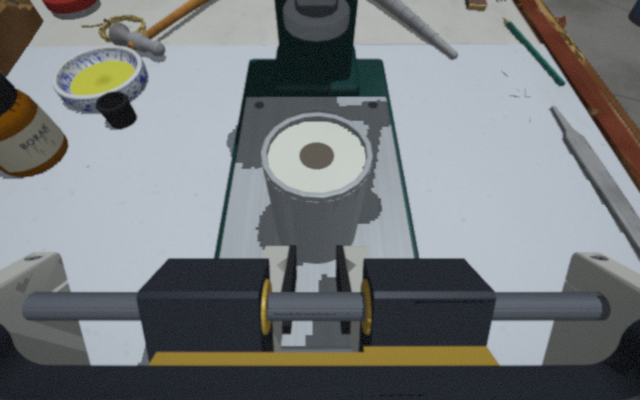

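The picture shows the flask upright at (317,157) with the narrowed fingertips just in front of it at (285,260) and (350,260).

Request:
{"op": "jog_arm", "data": {"travel": [[0.0077, 0, 0.0092], [0.0154, 0, 0.0184], [0.0231, 0, 0.0276], [0.0308, 0, 0.0368], [0.0385, 0, 0.046], [0.0462, 0, 0.0552], [0.0539, 0, 0.0644], [0.0616, 0, 0.0736], [0.0693, 0, 0.0828], [0.077, 0, 0.092]], "dr": [[0, 0, 0], [0, 0, 0], [0, 0, 0], [0, 0, 0], [0, 0, 0], [0, 0, 0], [0, 0, 0], [0, 0, 0], [0, 0, 0], [0, 0, 0]], "claw": [0.24, 0.24, 0.24, 0.24, 0.24, 0.24, 0.24, 0.24, 0.24, 0.24]}}

```text
time_s: 19.65
tcp_pos: [0.6025, -0.0944, 0.0548]
eef_rot: [179.9, -50.1, -90.6]
contact_force: [-0.7, 2.5, 2.8]
gripper_width: 0.021
gripper_force: 1.5
```

```bash
python3 look.py
```

```text
time_s 19.65
tcp_pos [ 0.6025 -0.0944  0.0548]
eef_rot [179.9404 -50.1228 -90.5765]
joints [ 31.3  33.9 -35.5  47.  -62.8 -70.3]
contact_force [-0.6575  2.5229  2.8001]
gripper_width 0.021
flask z 0.11149662977046079 tilt deg [-0.06 -1.25] ((601.9369506835938, -105.15303039550781), 28.429868698120117) [0.57546563 0.62832358] [-0.13141335 -0.08124132]
T [-0.0832, -0.0005, -0.1001] D [0.0001, -0.0004, 0.0001] mm 65 deg 0.1
T [-0.0448, -0.0006, -0.054] D [0.0001, -0.0004, 0.0001] mm 35 deg 0.1
T [0.0065, -0.0006, 0.0074] D [0.0001, -0.0004, 0.0001] mm 4 deg 0.1
T [0.0347, -0.0006, 0.0412] D [0.0001, -0.0004, 0.0001] mm 26 deg 0.1
```

Request:
{"op": "jog_arm", "data": {"travel": [[0.004, 0, 0.0047], [0.008, 0, 0.0094], [0.012, -0.0002, 0.0141], [0.016, -0.0004, 0.0188], [0.02, -0.0005, 0.0235], [0.024, -0.0006, 0.0282], [0.028, -0.0006, 0.0329], [0.032, -0.0006, 0.0376], [0.036, -0.0006, 0.043], [0.036, -0.0006, 0.043]], "dr": [[0, 0, 0], [0, 0, 0], [0, 0, 0], [0, 0, 0], [0, 0, 0], [0, 0, 0], [0, 0, 0], [0, 0, 0], [0, 0, 0], [0, 0, 0]], "claw": [0.24, 0.24, 0.24, 0.24, 0.24, 0.24, 0.24, 0.24, 0.24, 0.24]}}

```text
time_s: 20.95
tcp_pos: [0.6026, -0.1221, 0.0549]
eef_rot: [180.0, -50.1, -90.6]
contact_force: [0.2, 3.6, 3.0]
gripper_width: 0.0212
gripper_force: 2.2
```

```bash
python3 look.py
```

```text
time_s 20.95
tcp_pos [ 0.6026 -0.1221  0.0549]
eef_rot [179.9639 -50.0993 -90.5934]
joints [ 28.5  33.2 -37.3  49.8 -61.3 -70.5]
contact_force [0.2369 3.5543 2.9758]
gripper_width 0.0212
flask z 0.11253753082599967 tilt deg [ 0.09 -1.74] ((601.4857788085938, -141.52008056640625), 30.367238998413086) [0.57485663 0.62824997] [-0.15793836 -0.11254533]
T [-0.1177, 0.0008, -0.1415] D [0.0, -0.0003, 0.0001] mm 92 deg 0.1
T [-0.0792, 0.0008, -0.0955] D [0.0, -0.0003, 0.0001] mm 62 deg 0.1
T [-0.0279, 0.0008, -0.0341] D [0.0, -0.0003, 0.0001] mm 22 deg 0.1
T [0.0003, 0.0008, -0.0004] D [0.0, -0.0003, 0.0001] mm 0 deg 0.1
```

Request:
{"op": "jog_arm", "data": {"travel": [[0.0026, 0, 0.0031], [0.0052, 0, 0.0062], [0.0078, -0.0002, 0.0093], [0.0104, -0.0002, 0.0124], [0.013, -0.0003, 0.0155], [0.0156, -0.0003, 0.0186], [0.0176, -0.0003, 0.021], [0.0196, -0.0003, 0.0234], [0.0196, -0.0003, 0.0234], [0.0196, -0.0003, 0.0234]], "dr": [[0, 0, 0], [0, 0, 0], [0, 0, 0], [0, 0, 0], [0, 0, 0], [0, 0, 0], [0, 0, 0], [0, 0, 0], [0, 0, 0], [0, 0, 0]], "claw": [0.24, 0.24, 0.24, 0.24, 0.24, 0.24, 0.24, 0.24, 0.24, 0.24]}}

```text
time_s: 22.25
tcp_pos: [0.6026, -0.1371, 0.0548]
eef_rot: [180.0, -50.1, -90.6]
contact_force: [0.3, 4.0, 4.4]
gripper_width: 0.0211
gripper_force: 3.0
```

```bash
python3 look.py w6.png
```

```text
time_s 22.25
tcp_pos [ 0.6026 -0.1371  0.0548]
eef_rot [179.956  -50.1061 -90.5748]
joints [ 26.9  32.9 -38.2  51.4 -60.6 -70.7]
contact_force [0.2899 4.023  4.4451]
gripper_width 0.0211
flask z 0.11095203484514268 tilt deg [  0.   -15.66] ((601.75732421875, -154.5093994140625), 28.220653533935547) [0.57481968 0.62869184] [-0.16305868 -0.12733709]
T [-0.1371, 0.0012, -0.1646] D [-0.0, -0.0003, 0.0001] mm 107 deg 0.1
T [-0.0986, 0.0012, -0.1186] D [-0.0, -0.0003, 0.0001] mm 77 deg 0.1
T [-0.0473, 0.0013, -0.0572] D [-0.0, -0.0003, 0.0001] mm 37 deg 0.1
T [-0.0191, 0.0013, -0.0234] D [-0.0, -0.0003, 0.0001] mm 15 deg 0.1
```

View pics/w6.png

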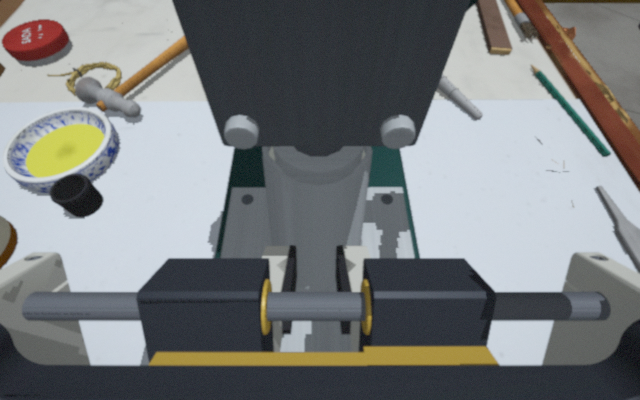

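The head now hides the flask's top in this picture, and only its near wall at (317,200) shows. I'll measure that wall.

```bash
cat > wall.py <<'E'
from h import *
s=r.get_state(); print(s['time_s'],s['tcp_pos'].round(4),s['contact_force'].round(1)); c=cam('wrist')
p=pts(c,np.ones((400,640),bool)); w=p[(abs(p[:,0]-.602)<.004)&(p[:,2]>.033)&(p[:,2]<.118)&(p[:,1]<s['tcp_pos'][1]+.035)&(p[:,1]>-.19)]
for z in np.arange(.035,.118,.005):
    q=w[abs(w[:,2]-z)<.0025]
    if len(q)>3: print(round(z,3),len(q),(np.percentile(q[:,1],[10,50,90])*1000).round(1))
print('zmax',np.percentile(w[w[:,1]>-.14][:,2],99) if len(w) else 0)
E
python3 wall.py
```

```text
22.3 [ 0.6026 -0.1371  0.0548] [0.4 4.8 5. ]
0.035 28 [-112.1 -111.7 -111.2]
0.045 5 [-108.7 -108.6 -108.6]
0.05 69 [-110.  -109.3 -108.6]
0.055 86 [-111.9 -110.9 -110. ]
0.06 83 [-113.7 -112.9 -112.1]
0.065 89 [-115.6 -114.6 -113.7]
0.07 90 [-117.2 -116.4 -115.5]
0.075 105 [-119.1 -118.3 -117.3]
0.08 105 [-121.1 -120.1 -119.1]
0.085 116 [-122.8 -122.  -120.9]
0.09 113 [-124.6 -123.7 -122.7]
0.095 129 [-126.4 -125.4 -124.5]
0.1 140 [-128.3 -127.3 -126.4]
0.105 142 [-130.2 -129.2 -128.2]
0.11 160 [-132.1 -131.  -130.1]
0.115 156 [-133.9 -132.9 -131.8]
zmax 0.11751494143478483
```

The wall fit shows the flask leaning about 20° forward. The real finger ends sit about 28 mm behind the TCP, so they push too high. I'll back off slowly so the flask rights itself, then push lower.

Request:
{"op": "jog_arm", "data": {"travel": [[-0.0019, 0, -0.0023], [-0.0038, 0, -0.0046], [-0.0057, 0, -0.0069], [-0.0076, 0, -0.0092], [-0.0095, 0, -0.0115], [-0.0114, 0, -0.0138], [-0.0133, 0, -0.0161], [-0.0152, 0, -0.0184], [-0.0172, 0, -0.0207], [-0.0193, 0, -0.0231]], "dr": [[0, 0, 0], [0, 0, 0], [0, 0, 0], [0, 0, 0], [0, 0, 0], [0, 0, 0], [0, 0, 0], [0, 0, 0], [0, 0, 0], [0, 0, 0]], "claw": [0.24, 0.24, 0.24, 0.24, 0.24, 0.24, 0.24, 0.24, 0.24, 0.24]}}

```text
time_s: 23.6
tcp_pos: [0.6024, -0.1222, 0.0547]
eef_rot: [179.9, -50.1, -90.6]
contact_force: [-0.4, 0.7, -0.2]
gripper_width: 0.0211
gripper_force: 0.0
```

```bash
python3 wall.py; python3 - <<'E'
from h import *
c=cam('wrist'); he=np.array(c['hand_eye'])
ys,xs=np.mgrid[240:300:6,270:371:4]; 
z=c['range_z'][ys,xs]; d=rays(c,np.c_[xs.ravel(),ys.ravel()])*z.ravel()[:,None]; t=d@he[:3,:3].T+he[:3,3]
m=(abs(t[:,1])<45)&(t[:,0]<.02)&(t[:,0]>-.02)&(abs(t[:,1])>.009)&(abs(t[:,1])<.03)
for a,b in zip(np.c_[xs.ravel(),ys.ravel()][m][:40],t[m][:40]): print(a,(b*1000).round(0))
E
```

```text
23.6 [ 0.6024 -0.1222  0.0547] [-0.4  0.7 -0.2]
0.035 221 [-106.  -101.6  -97.1]
0.04 36 [-106.4 -106.1 -105.7]
0.045 56 [-107.5 -106.8 -106.3]
0.05 54 [-108.3 -107.6 -106.9]
0.055 66 [-109.1 -108.7 -108. ]
0.06 59 [-110.1 -109.5 -109. ]
0.065 63 [-110.9 -110.3 -109.8]
0.07 78 [-111.7 -111.2 -110.5]
0.075 80 [-112.7 -112.1 -111.5]
0.08 82 [-113.5 -113.  -112.4]
0.085 90 [-114.4 -113.8 -113.2]
0.09 91 [-115.4 -114.8 -114. ]
0.095 99 [-116.3 -115.6 -114.9]
0.1 106 [-117.1 -116.5 -115.8]
0.105 120 [-118.  -117.4 -116.7]
0.11 415 [-140.5 -133.  -118. ]
0.115 262 [-128.7 -120.2 -118.8]
zmax 0.11766432483185763
[274 240] [ -9. -28.  20.]
[278 240] [  1. -23.  -2.]
[282 240] [  4. -20.  -8.]
[286 240] [  5. -17. -12.]
[290 240] [  7. -14. -15.]
[294 240] [  8. -12. -17.]
[298 240] [  8.  -9. -17.]
[334 240] [  8.  11. -18.]
[338 240] [  7.  13. -16.]
[342 240] [  7.  16. -14.]
[346 240] [ 4. 18. -9.]
[350 240] [ 3. 21. -7.]
[354 240] [-0. 24.  1.]
[358 240] [-9. 30. 20.]
[270 246] [ 11. -23. -30.]
[274 246] [ 11. -21. -31.]
[278 246] [ 11. -19. -31.]
[282 246] [ 11. -17. -32.]
[286 246] [ 11. -15. -31.]
[290 246] [  9. -13. -28.]
[294 246] [  9. -11. -27.]
[298 246] [  3. -10. -15.]
[334 246] [  3.  11. -14.]
[338 246] [  9.  12. -27.]
[342 246] [  9.  14. -28.]
[346 246] [ 11.  16. -31.]
[350 246] [ 12.  18. -32.]
[354 246] [ 11.  20. -31.]
[358 246] [ 11.  23. -31.]
[362 246] [ 11.  25. -32.]
[270 252] [ 10. -23. -37.]
[274 252] [ 11. -20. -38.]
[278 252] [ 11. -18. -39.]
[282 252] [ 11. -16. -39.]
[286 252] [ 11. -14. -39.]
[290 252] [ 10. -13. -36.]
[294 252] [ 10. -11. -36.]
[298 252] [ -2. -10. -13.]
[334 252] [ -2.  11. -11.]
[338 252] [  9.  12. -35.]
```

Request:
{"op": "jog_arm", "data": {"travel": [[-0.0096, 0, -0.0115], [-0.0193, 0, -0.0231], [-0.029, 0, -0.015], [-0.0385, 0, -0.007], [-0.048, 0, 0.001], [-0.0571, 0, 0.0087], [-0.0571, 0, 0.0087], [-0.047, 0, 0.02], [-0.0378, 0, 0.0318], [-0.0378, 0, 0.0318]], "dr": [[0, 0, 0], [0, 0, 0], [0, 0, 0], [0, 0, 0], [0, 0, 0], [0, 0, 0], [0, 0, 0], [0, 0, 0], [0, 0, 0], [0, 0, 0]], "claw": [0.24, 0.24, 0.24, 0.24, 0.24, 0.24, 0.24, 0.24, 0.24, 0.24]}}

```text
time_s: 24.95
tcp_pos: [0.602, -0.1234, 0.0302]
eef_rot: [179.9, -50.1, -90.6]
contact_force: [0.3, -0.1, -0.1]
gripper_width: 0.0214
gripper_force: 0.0
```

```bash
python3 wall.py
```

```text
24.95 [ 0.602  -0.1234  0.0302] [ 0.3 -0.1 -0.1]
0.035 419 [-105.6  -98.4  -91.4]
0.04 46 [-106.5 -106.1 -105.7]
0.045 72 [-107.5 -106.8 -106.2]
0.05 80 [-108.3 -107.7 -107.3]
0.055 79 [-109.3 -108.7 -108.1]
0.06 85 [-110.3 -109.6 -108.9]
0.065 98 [-111.1 -110.5 -109.7]
0.07 98 [-111.9 -111.3 -110.9]
0.075 106 [-112.8 -112.2 -111.7]
0.08 121 [-113.6 -113.  -112.4]
0.085 122 [-114.6 -113.9 -113.3]
0.09 131 [-115.3 -114.8 -114.2]
0.095 142 [-116.2 -115.6 -115.1]
0.1 167 [-117.2 -116.5 -115.9]
0.105 169 [-118.2 -117.5 -116.7]
0.11 645 [-144.7 -134.3 -118. ]
0.115 328 [-128.2 -119.7 -118.7]
zmax 0.11766704228068081
```

Request:
{"op": "jog_arm", "data": {"travel": [[0.0022, 0, 0.0026], [0.0044, 0, 0.0052], [0.0066, 0, 0.0078], [0.0086, 0, 0.0102], [0.0106, 0, 0.0126], [0.0126, 0, 0.015], [0.0146, 0, 0.0174], [0.0166, 0, 0.0198], [0.0166, 0, 0.0198], [0.0166, 0, 0.0198]], "dr": [[0, 0, 0], [0, 0, 0], [0, 0, 0], [0, 0, 0], [0, 0, 0], [0, 0, 0], [0, 0, 0], [0, 0, 0], [0, 0, 0], [0, 0, 0]], "claw": [0.24, 0.24, 0.24, 0.24, 0.24, 0.24, 0.24, 0.24, 0.24, 0.24]}}

```text
time_s: 26.25
tcp_pos: [0.6022, -0.1355, 0.0302]
eef_rot: [179.9, -50.1, -90.6]
contact_force: [1.0, 1.2, -0.4]
gripper_width: 0.021
gripper_force: 0.5
```

```bash
python3 wall.py
```

```text
26.25 [ 0.6022 -0.1355  0.0302] [ 1.   1.2 -0.4]
0.035 391 [-118.2 -109.8 -103.3]
0.04 45 [-118.9 -118.6 -118.2]
0.045 52 [-118.9 -118.6 -118.3]
0.05 50 [-118.9 -118.6 -118.3]
0.055 62 [-118.9 -118.6 -118.2]
0.06 64 [-119.1 -118.6 -118.2]
0.065 68 [-118.9 -118.6 -118.2]
0.07 75 [-119.1 -118.6 -118.2]
0.075 76 [-119.  -118.6 -118.1]
0.08 91 [-119.1 -118.6 -118.2]
0.085 99 [-119.  -118.6 -118.3]
0.09 106 [-119.1 -118.7 -118.3]
0.095 106 [-119.  -118.7 -118.3]
0.1 131 [-119.1 -118.7 -118.2]
0.105 995 [-144.8 -133.3 -118.9]
0.11 171 [-121.2 -119.5 -118.6]
zmax 0.11012923034025743
```

The flask has dropped in. Its wall is vertical and its top is at 0.110 m, so it's seated. Next I retreat and go for the lever.

```bash
python3 - <<'E'
from h import *
e=E(50,-90.6)
go(([.602,-.10,.0305],e),([.602,.03,.06],e),([.56,.06,.25],E(20)),([.518,.03,.42],E(0)))
E
```

```text
T [-0.0449, 0.0012, -0.0549] D [0.0002, -0.0004, 0.0] mm 35 deg 0.2
T [-0.1663, 0.0042, -0.2923] D [0.0002, -0.0004, 0.0] mm 168 deg 0.2
T [0.0875, 0.0892, -0.5812] D [0.0012, -0.0837, -0.0014] mm 297 deg 30.1
T [0.3875, 0.1729, -0.7523] D [0.0009, -0.1393, -0.0016] mm 431 deg 50.1
```

Request:
{"op": "jog_arm", "data": {"travel": [[-0.0225, 0, -0.0275], [-0.045, 0.001, -0.055], [-0.09, 0.002, -0.14], [-0.13, 0.003, -0.22], [-0.166, 0.004, -0.292], [-0.1, 0.025, -0.36], [-0.04, 0.045, -0.44], [0.02, 0.065, -0.51], [0.0875, 0.089, -0.58], [0.0875, 0.089, -0.58]], "dr": [[0, 0, 0], [0, 0, 0], [0, 0, 0], [0, 0, 0], [0, 0, 0], [0, -0.02, 0], [0, -0.04, 0], [0.001, -0.06, -0.001], [0.001, -0.084, -0.001], [0.001, -0.084, -0.001]], "claw": [0.24, 0.24, 0.24, 0.24, 0.24, 0.24, 0.24, 0.24, 0.24, 0.24]}}

```text
time_s: 27.55
tcp_pos: [0.5618, 0.0615, 0.2563]
eef_rot: [-179.3, -19.3, -90.3]
contact_force: [0.6, 0.7, -0.7]
gripper_width: 0.0213
gripper_force: 0.0
```

```bash
python3 - <<'E'
from h import *
st(); c=cam('wrist'); p=pts(c,np.ones((400,640),bool))
q=p[(abs(p[:,0]-.52)<.03)&(abs(p[:,1]+.076)<.04)&(p[:,2]>.295)&(p[:,2]<.35)]
from scipy.optimize import least_squares
if len(q)>20:
    f=least_squares(lambda v:np.linalg.norm(q-v,axis=1)-.015,[.518,-.076,.315],loss='soft_l1',f_scale=.001); print('knob',f.x,len(q),f.cost)
p1=[.518,.0,.41]
go((p1,E(0)),([.518,-.074,.38],E(0)),([.518,-.074,.279],E(0)))
E
```

```text
time_s 27.55
tcp_pos [0.5618 0.0615 0.2563]
eef_rot [-179.3368  -19.3195  -90.3285]
joints [ 37.5  11.5 -13.8  16.  -76.8 -43. ]
contact_force [ 0.632   0.7272 -0.7246]
gripper_width 0.0213
T [0.2205, 0.0832, -0.2555] D [-0.0009, -0.0544, -0.0005] mm 173 deg 19.6
T [0.3399, 0.0832, -0.1494] D [-0.0009, -0.0544, -0.0005] mm 190 deg 19.6
T [0.2722, 0.0844, 0.041] D [-0.0009, -0.0544, -0.0005] mm 143 deg 19.6
```

Request:
{"op": "jog_arm", "data": {"travel": [[0.055, 0.021, -0.065], [0.11, 0.042, -0.13], [0.165, 0.062, -0.19], [0.22, 0.083, -0.255], [0.22, 0.083, -0.255], [0.22, 0.083, -0.255], [0.22, 0.083, -0.255], [0.22, 0.083, -0.255], [0.22, 0.083, -0.255], [0.22, 0.083, -0.255]], "dr": [[0, -0.0136, 0], [0, -0.0272, 0], [-0.001, -0.041, 0], [-0.001, -0.054, -0.0005], [-0.001, -0.054, -0.0005], [-0.001, -0.054, -0.0005], [-0.001, -0.054, -0.0005], [-0.001, -0.054, -0.0005], [-0.001, -0.054, -0.0005], [-0.001, -0.054, -0.0005]], "claw": [0.7, 0.7, 0.7, 0.7, 0.7, 0.7, 0.7, 0.7, 0.7, 0.7]}}

```text
time_s: 28.85
tcp_pos: [0.5184, -0.0001, 0.4067]
eef_rot: [179.6, -0.4, -90.0]
contact_force: [0.1, -0.9, 0.3]
gripper_width: 0.0613
gripper_force: 0.0
```

```bash
python3 - <<'E'
from h import *
from scipy.optimize import least_squares
st(); c=cam('wrist'); save(c,'w7.png'); p=pts(c,np.ones((400,640),bool))
q=p[(abs(p[:,0]-.52)<.03)&(abs(p[:,1]+.076)<.04)&(p[:,2]>.308)&(p[:,2]<.35)]
print(len(q))
if len(q)>20:
    f=least_squares(lambda v:np.linalg.norm(q-v,axis=1)-.015,[.518,-.076,.315],loss='soft_l1',f_scale=.001); print('knob',f.x,f.cost,q.min(0),q.max(0))
for d in r.tip_of('lever_knob','wrist')[:1]: print(d,onz(c,d['at'],.315))
go(([.518,-.074,.38],E(0)),([.518,-.074,.279],E(0)))
E
```

```text
time_s 28.85
tcp_pos [ 5.184e-01 -1.000e-04  4.067e-01]
eef_rot [179.6338  -0.444  -90.0003]
joints [ 21.9   2.    3.2   0.3 -91.7 -21.9]
contact_force [ 0.1467 -0.9379  0.3239]
gripper_width 0.0613
1074
knob [ 0.51700303 -0.07429693  0.31467001] 0.00011806001300198518 [ 0.50221298 -0.08899435  0.31339447] [ 0.53196033 -0.05981334  0.33129914]
{'at': [314.7, 113.1], 'conf': 0.98} [[ 0.51814894 -0.07329853  0.315     ]]
T [0.147, 0.0004, 0.0548] D [0.001, -0.0012, -0.0001] mm 78 deg 0.6
T [0.1454, -0.0008, 0.2568] D [0.001, -0.0012, -0.0001] mm 147 deg 0.6
```

View pics/w7.png

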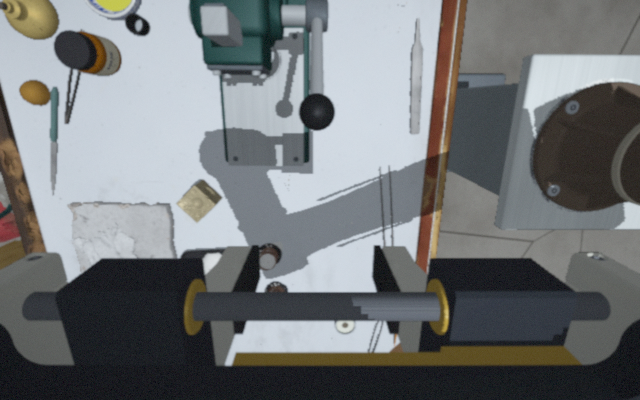

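The picture shows the black knob at (317,112), with the lever arm running up to its pivot. It lines up with the fingers.

Request:
{"op": "jog_arm", "data": {"travel": [[0.075, 0.002, 0], [0.147, 0.002, 0], [0.147, 0.002, 0], [0.147, 0.002, 0.07], [0.147, 0.002, 0.13], [0.147, 0.002, 0.19], [0.147, 0.002, 0.25], [0.147, 0.002, 0.25], [0.147, 0.002, 0.25], [0.147, 0.002, 0.25]], "dr": [[0.001, -0.001, 0], [0.001, -0.001, 0], [0.001, -0.001, 0], [0.001, -0.001, 0], [0.001, -0.001, 0], [0.001, -0.001, 0], [0.001, -0.001, 0], [0.001, -0.001, 0], [0.001, -0.001, 0], [0.001, -0.001, 0]], "claw": [0.7, 0.7, 0.7, 0.7, 0.7, 0.7, 0.7, 0.7, 0.5, 0.4]}}

```text
time_s: 30.2
tcp_pos: [0.5174, -0.0746, 0.2839]
eef_rot: [-179.9, -0.1, -90.0]
contact_force: [0.4, -0.5, 0.1]
gripper_width: 0.0466
gripper_force: 0.0
```

Request:
{"op": "jog_arm", "data": {"travel": [[0, 0, 0], [0, 0, 0], [0, 0, 0], [0, 0, 0], [0, 0, 0], [0, 0, 0], [0, 0, 0], [0, 0, 0], [0, 0, 0], [0, 0, 0]], "dr": [[0, 0, 0], [0, 0, 0], [0, 0, 0], [0, 0, 0], [0, 0, 0], [0, 0, 0], [0, 0, 0], [0, 0, 0], [0, 0, 0], [0, 0, 0]], "claw": [0.38, 0.36, 0.34, 0.3, 0.28, 0.25, 0.25, 0.25, 0.25, 0.25], "newtons": 20}}

```text
time_s: 31.45
tcp_pos: [0.5173, -0.0748, 0.2827]
eef_rot: [-179.9, -0.1, -90.0]
contact_force: [5.8, -0.8, -0.2]
gripper_width: 0.0286
gripper_force: 20.0
```

```bash
python3 - <<'E'
from h import *
st(); s=r.get_state(); P=np.array([.517,-.1707,.1998]); o=s['tcp_pos']-np.array([.517,-.0743,.3147])
e=E(0); 
go(*[(P+o+.15*np.array([0,np.cos(a),np.sin(a)]),e) for a in np.deg2rad([50,44,38,32,26,20,14,8,4,2,0,-1])])
E
```

```text
time_s 31.45
tcp_pos [ 0.5173 -0.0748  0.2827]
eef_rot [-1.799103e+02 -7.440000e-02 -9.001950e+01]
joints [ 13.4   3.4 -10.7   0.1 -75.9 -13.4]
contact_force [ 5.7849 -0.7911 -0.2155]
gripper_width 0.0286
T [-0.0, -0.0, -0.0] D [-0.0002, -0.0002, -0.0001] mm 0 deg 0.1
T [-0.023, 0.0, 0.0214] D [-0.0002, -0.0002, -0.0001] mm 15 deg 0.1
T [-0.0437, 0.0001, 0.045] D [-0.0002, -0.0002, -0.0001] mm 31 deg 0.1
T [-0.0617, 0.0001, 0.0707] D [-0.0002, -0.0002, -0.0001] mm 46 deg 0.1
T [-0.077, 0.0002, 0.0982] D [-0.0002, -0.0002, -0.0001] mm 62 deg 0.1
T [-0.0893, 0.0002, 0.1271] D [-0.0002, -0.0002, -0.0001] mm 77 deg 0.1
T [-0.0985, 0.0003, 0.1571] D [-0.0002, -0.0002, -0.0001] mm 92 deg 0.1
T [-0.1045, 0.0003, 0.1879] D [-0.0002, -0.0002, -0.0001] mm 107 deg 0.1
T [-0.1067, 0.0004, 0.2087] D [-0.0002, -0.0002, -0.0001] mm 117 deg 0.1
T [-0.1073, 0.0004, 0.2192] D [-0.0002, -0.0002, -0.0001] mm 122 deg 0.1
T [-0.1075, 0.0004, 0.2297] D [-0.0002, -0.0002, -0.0001] mm 126 deg 0.1
T [-0.1075, 0.0004, 0.2349] D [-0.0002, -0.0002, -0.0001] mm 129 deg 0.1
```

Request:
{"op": "jog_arm", "data": {"travel": [[-0.0118, 0, 0.0105], [-0.023, 0, 0.0214], [-0.0336, 0, 0.033], [-0.0437, 0, 0.045], [-0.053, 0, 0.0577], [-0.0617, 0, 0.0707], [-0.0697, 0, 0.0843], [-0.077, 0, 0.0982], [-0.0835, 0, 0.1125], [-0.0893, 0, 0.1271]], "dr": [[0, 0, 0], [0, 0, 0], [0, 0, 0], [0, 0, 0], [0, 0, 0], [0, 0, 0], [0, 0, 0], [0, 0, 0], [0, 0, 0], [0, 0, 0]], "claw": [0.25, 0.25, 0.25, 0.25, 0.25, 0.25, 0.25, 0.25, 0.25, 0.25]}}

```text
time_s: 32.7
tcp_pos: [0.5177, -0.0298, 0.2193]
eef_rot: [-179.8, -0.1, -90.0]
contact_force: [5.5, -0.6, 2.3]
gripper_width: 0.0288
gripper_force: 20.0
```

```bash
python3 - <<'E'
from h import *
st(); c=cam('wrist'); p=pts(c,np.ones((400,640),bool))
s=r.get_state(); P=np.array([.517,-.1707,.1998]); o=np.array([0,-.0005,-.032])
go(*[(P+o+.15*np.array([0,np.cos(a),np.sin(a)]),E(0)) for a in np.deg2rad([20,14,8,4,2,0,-1])])
E
```

```text
time_s 32.7
tcp_pos [ 0.5177 -0.0298  0.2193]
eef_rot [-1.798494e+02 -6.070000e-02 -8.999770e+01]
joints [ 18.5   4.9 -17.3   0.1 -67.7 -18.5]
contact_force [ 5.5225 -0.5955  2.3015]
gripper_width 0.0288
T [0.0015, 0.0014, -0.0013] D [-0.0004, -0.0001, -0.0] mm 1 deg 0.1
T [-0.0077, 0.0015, 0.0287] D [-0.0004, -0.0001, -0.0] mm 14 deg 0.1
T [-0.0137, 0.0015, 0.0595] D [-0.0004, -0.0001, -0.0] mm 30 deg 0.1
T [-0.0159, 0.0016, 0.0803] D [-0.0004, -0.0001, -0.0] mm 40 deg 0.1
T [-0.0165, 0.0016, 0.0908] D [-0.0004, -0.0001, -0.0] mm 46 deg 0.1
T [-0.0167, 0.0016, 0.1013] D [-0.0004, -0.0001, -0.0] mm 51 deg 0.1
T [-0.0166, 0.0016, 0.1065] D [-0.0004, -0.0001, -0.0] mm 53 deg 0.1
```

Request:
{"op": "jog_arm", "data": {"travel": [[-0.0025, 0, 0.0095], [-0.0052, 0, 0.019], [-0.0077, 0, 0.0287], [-0.0099, 0, 0.039], [-0.0118, 0, 0.049], [-0.0137, 0, 0.0595], [-0.0148, 0, 0.0695], [-0.0157, 0, 0.079], [-0.0162, 0, 0.0855], [-0.0162, 0, 0.0855]], "dr": [[0, 0, 0], [0, 0, 0], [0, 0, 0], [0, 0, 0], [0, 0, 0], [0, 0, 0], [0, 0, 0], [0, 0, 0], [0, 0, 0], [0, 0, 0]], "claw": [0.25, 0.25, 0.25, 0.25, 0.25, 0.25, 0.25, 0.25, 0.25, 0.25]}}

```text
time_s: 34.0
tcp_pos: [0.5178, -0.0213, 0.1762]
eef_rot: [-179.9, -0.0, -90.0]
contact_force: [6.4, 3.1, -0.9]
gripper_width: 0.0288
gripper_force: 20.0
```

Request:
{"op": "jog_arm", "data": {"travel": [[0, 0, 0.002], [0, 0, 0.004], [0, 0, 0.006], [0, 0, 0.008], [-0.0003, 0, 0.01], [-0.0005, 0, 0.0115], [-0.0005, 0, 0.013], [-0.0005, 0, 0.0145], [-0.0005, 0, 0.016], [-0.0005, 0, 0.016]], "dr": [[0, 0, 0], [0, 0, 0], [0, 0, 0], [0, 0, 0], [0, 0, 0], [0, 0, 0], [0, 0, 0], [0, 0, 0], [0, 0, 0], [0, 0, 0]], "claw": [0.25, 0.25, 0.25, 0.25, 0.25, 0.25, 0.25, 0.25, 0.25, 0.25]}}

```text
time_s: 35.25
tcp_pos: [0.5178, -0.0211, 0.1686]
eef_rot: [-179.8, -0.0, -90.0]
contact_force: [5.5, 2.1, 2.2]
gripper_width: 0.0283
gripper_force: 20.0
```

Request:
{"op": "jog_arm", "data": {"travel": [[0, 0, 0.001], [0, 0, 0.002], [0, 0, 0.003], [0, 0, 0.004], [0, 0, 0.005], [0, 0, 0.006], [0, 0, 0.007], [0, 0, 0.008], [0, 0, 0.008], [0, 0, 0.008]], "dr": [[0, 0, 0], [0, 0, 0], [0, 0, 0], [0, 0, 0], [0, 0, 0], [0, 0, 0], [0, 0, 0], [0, 0, 0], [0, 0, 0], [0, 0, 0]], "claw": [0.25, 0.25, 0.25, 0.25, 0.25, 0.25, 0.25, 0.25, 0.25, 0.25]}}

```text
time_s: 36.5
tcp_pos: [0.5179, -0.0212, 0.1651]
eef_rot: [-179.8, -0.0, -90.0]
contact_force: [4.1, 3.0, 5.5]
gripper_width: 0.0286
gripper_force: 20.0
```

```bash
python3 - <<'E'
from h import *
from scipy.optimize import least_squares
st(); c=cam('scene'); save(c,'s2.png'); p=pts(c,np.ones((400,640),bool))
q=p[(abs(p[:,0]-.517)<.025)&(abs(p[:,1]+.02)<.03)&(p[:,2]>.17)&(p[:,2]<.23)]; print(len(q), q.min(0),q.max(0))
im=cv2.imread('pics/s2.png'); cv2.imwrite('pics/s2c.png',cv2.resize(im[110:270,270:430],(600,600),interpolation=cv2.INTER_CUBIC))
E
```

```text
time_s 36.5
tcp_pos [ 0.5179 -0.0212  0.1651]
eef_rot [-1.798274e+02 -1.910000e-02 -8.998930e+01]
joints [ 19.4   7.2 -22.    0.1 -60.6 -19.5]
contact_force [4.0808 3.0416 5.4645]
gripper_width 0.0286
257 [ 0.49225832 -0.04681884  0.18548938] [ 0.54198271 -0.00200441  0.2298521 ]
```

View pics/s2c.png

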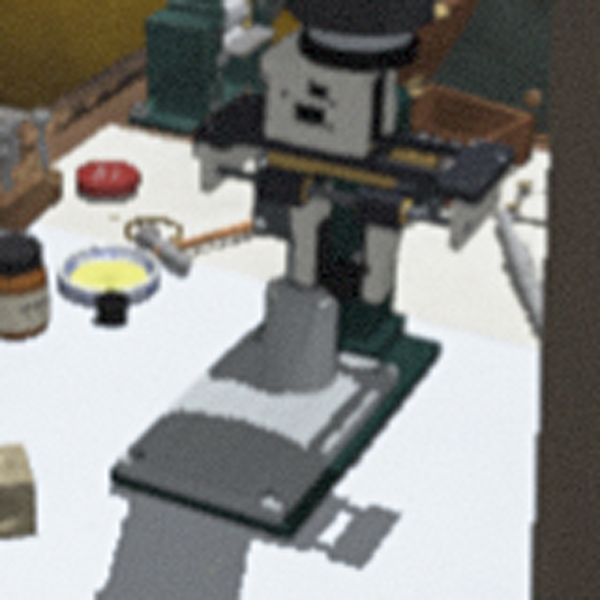

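The picture shows the flask upright in the recess at (300,330), with the fingers holding the knob beside it. I'll press a little further until the force rises clearly.

Request:
{"op": "jog_arm", "data": {"travel": [[0, 0, 0.001], [0, 0, 0.002], [0, 0, 0.003], [0, 0, 0.004], [0, 0, 0.005], [0, 0, 0.006], [0, 0, 0.007], [0, 0, 0.008], [0, 0, 0.008], [0, 0, 0.008]], "dr": [[0, 0, 0], [0, 0, 0], [0, 0, 0], [0, 0, 0], [0, 0, 0], [0, 0, 0], [0, 0, 0], [0, 0, 0], [0, 0, 0], [0, 0, 0]], "claw": [0.25, 0.25, 0.25, 0.25, 0.25, 0.25, 0.25, 0.25, 0.25, 0.25]}}

```text
time_s: 37.8
tcp_pos: [0.5181, -0.0213, 0.1631]
eef_rot: [-179.8, -0.0, -90.0]
contact_force: [-3.1, 4.6, 21.2]
gripper_width: 0.0284
gripper_force: 20.0
```

Force jumped to 21 N and the motion stopped, so the ram is bearing on the plaster. Releasing now.

Request:
{"op": "jog_arm", "data": {"travel": [[0, 0, -0.004], [0, 0, -0.004], [0, 0, -0.004], [0, 0, -0.004], [0, 0, -0.004], [0, 0, -0.004], [0, 0, -0.08], [0, 0, -0.16], [0, 0, -0.24], [0, 0, -0.32]], "dr": [[0, 0, 0], [0, 0, 0], [0, 0, 0], [0, 0, 0], [0, 0, 0], [0, 0, 0], [0, 0, 0], [0, 0, 0], [0, 0, 0], [0, 0, 0]], "claw": [0.4, 0.5, 0.6, 0.7, 0.7, 0.7, 0.7, 0.7, 0.7, 0.7]}}

```text
time_s: 39.05
tcp_pos: [0.5164, -0.0218, 0.3215]
eef_rot: [-180.0, -0.1, -90.0]
contact_force: [0.7, -0.3, 0.4]
gripper_width: 0.0611
gripper_force: 0.0
```

```bash
python3 - <<'E'
from h import *
from scipy.optimize import least_squares
st(); c=cam('wrist'); p=pts(c,np.ones((400,640),bool))
q=p[(abs(p[:,0]-.517)<.02)&(abs(p[:,1]+.02)<.025)&(p[:,2]>.19)&(p[:,2]<.25)]; print(len(q))
if len(q)>20:
    f=least_squares(lambda v:np.linalg.norm(q-v,axis=1)-.015,[.517,-.02,.2],loss='soft_l1',f_scale=.001); print('knob',f.x,'turn',np.deg2rad(50)-np.arcsin((f.x[2]-.1998)/.15))
c=cam('scene'); save(c,'s3.png')
im=cv2.imread('pics/s3.png'); cv2.imwrite('pics/s3c.png',cv2.resize(im[110:270,270:430],(600,600),interpolation=cv2.INTER_CUBIC))
E
```

```text
time_s 39.05
tcp_pos [ 0.5164 -0.0218  0.3215]
eef_rot [-1.799816e+02 -6.750000e-02 -9.001980e+01]
joints [ 19.4   2.1  -7.1   0.1 -80.8 -19.5]
contact_force [ 0.7201 -0.2663  0.432 ]
gripper_width 0.0611
824
knob [ 0.51741155 -0.02143089  0.19839499] turn 0.8820315294726259
```

View pics/s3c.png

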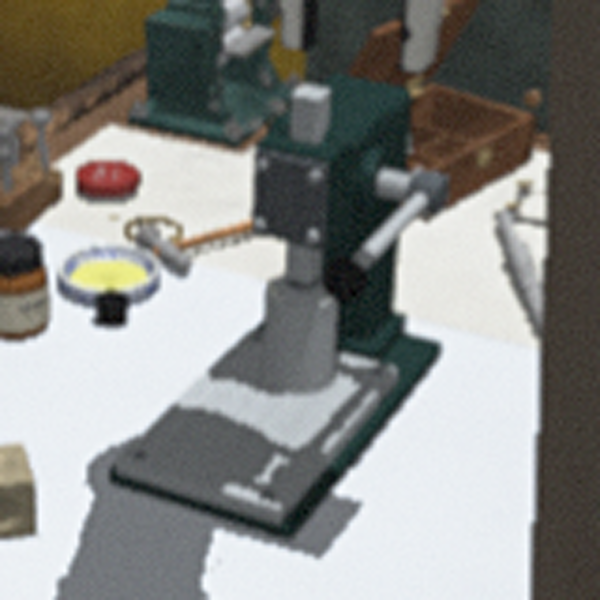

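The picture shows the ram (300,260) down on the plaster of the seated flask, the lever level with its knob at (345,280), and the gripper well clear. The knob position gives a lever turn of 0.882 rad.

```bash
python3 -c "
from plant import r
print(r.close_job())"
```

```text
the job is handed in; nothing more can be done
None
```

The tall flask is seated upright in the recess with the ram bearing on its plaster (lever at 0.88 rad), the lever is released and the job is handed in at about 39 s; during the slide the flask leaned forward about 20° at the recess edge because I pushed too high, which may count against "always upright".

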